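# Key the knurled collar onto the filter cell and hold it home

## Task

Pick up the knurled collar and set it, closed end up, on the stem of the filter cell; then turn it, pressing lightly, until its hidden keyways drop over the stem's pins. Push it fully home against the sprung seal plate and finish while still holding it there with the gripper, since the spring lifts it when it is let go. Be gentle: never press the collar on the pins or the seal plate with more than 40 N, and leave the beaker, amber bottle and vial where they stand.

Things in the scene. Friction and masses are not known exactly. Their poses are not given: they have to be found in the camera images.
- collar_mid (a point): Centre (half-way up, on the axis) of the loose knurled aluminium collar: a round cap 57 mm in diameter, 44 mm high, about 0.12 kg, standing on the worktop with its closed flat end up; grip it across its round side. z points up along its axis.
- collar_rim (a point): Centre of the collar's open lower rim, 22 mm below collar_mid. The bore is 33 mm wide and 38 mm deep. Four keyways, 11 mm wide, open at this rim and as deep as the bore, lie 90 degrees apart on this point's x and y axes; they cannot be seen from above.
- holder: Fixed filter cell: round aluminium foot 110 mm in diameter, 12 mm high, pedestal 50 mm in diameter up to 32 mm, and in the middle a vertical steel stem 30 mm in diameter with four side pins. Origin on the axis at the underside of the foot, on the worktop; z up.
- stem_top (a point): Centre of the stem's top face, 74 mm above the worktop, on the axis of the filter cell; the face is 20 mm wide and the conical nose widens to 30 mm over 6 mm.
- pin_level (a point): On the stem's axis at the height of the pins' tops, 58 mm up: a collar not yet keyed rests here by its rim. Four pins 6 mm thick reach 21 mm out from the axis, 90 degrees apart. Their direction differs each time, is unrelated to this point's or the holder's axes and is not given: turn the collar, at most 90 degrees either way (it may be 6 degrees off), till it drops.
- seal_seat (a joint): Sprung white seal plate round the stem, 51 mm diameter, top face 45 mm above the worktop at rest: 0 = up at rest, 0.007 m = pressed down to its stop. The spring pushes up with 3.6 N at rest and 9.9 N at the stop. A keyed collar drops 13 mm from the pins to this plate (collar_mid 67 mm up), and goes 7 mm further to the stop (collar_mid 60 mm up).
- beaker: Bystander, clear beaker 62 mm wide, 68 mm high, behind the work; origin under its centre. Leave it alone.
- amber_bottle: Bystander, brown bottle with black cap, 60 mm wide, 128 mm high, behind the work; origin under its centre. Leave it alone.
- vial: Bystander, small vial with black cap, 24 mm wide, 56 mm high, behind the work; origin under its centre. Leave it alone.
Mind the look-alikes: they are no part of the job. Leave any blue look-alike of the part that bears collar_mid alone.

How it is judged:
By the outcome, as a careful person would: the job done as asked, in the order asked, and still so for the second after the job is handed in, while the arm keeps its last pose, push and grip.
It also fails if it takes over 58 s, if anything falls off the work surface, if the arm or the gripper's body presses on something with over 40 N, if the wrist force passes 120 N, or if a joint passes its speed limit or range.

## Robot

A 6-joint arm with a two-finger parallel gripper is mounted at the origin on a cart in front of the work surface, level with it; the furniture and walls round the work are solid. World frame = base frame: x ahead of the robot, y to its left, z up, the work surface at z = 0. Lengths are in m, angles in rad, forces in N, time in s.
With the tool pointing down it reaches from about 0.325 to 0.9 m from the base axis. Payload 6.1 kg.
Tool frame: the origin (TCP) lies at the very end of the fingers, on their centre line; the grasp point (between the pads) lies 19 mm behind it; z points along the fingers, x is the direction in which the jaws open and shut, and the axes are right-handed (so a half turn about z gives the same grasp; the last joint's range is limited). The gripper opens to 87 mm and grips with 3 to 60 N. Pads are 19 mm wide; open, the fingers measure 117 mm over their backs; the gripper's body (75 mm by 190 mm) begins 51 mm behind the grasp point.
Start: joints at [1.119, 0.22, 1.526, -0, 1.395, -0.126], TCP at [0.2, 0.592, 0.202] pointing down, gripper open.
Joint ranges: [-2.98, 2.98], [-0.91, 2.08], [0.09, 2.57], [-1.24, 4.39], [0.2, 2.65], [-2.68, 2.68]. Speed limits (rad/s): [2.57, 2.57, 3.01, 3.14, 3.14, 3.14].

## Interface

Orientations are given as a unit quaternion [x, y, z, w].
In Python, from rig import ctrl, grip, ik, monitor, eyes, order gives the robot as it stands. Calls block until the motion is done:
- ctrl.reach(position, orientation): joint-space move of the TCP to a pose.
- ctrl.movel(position, rotation=None, vel=0.15): straight line of the TCP; rotation=None keeps the orientation; vel is the mean speed in m/s.
- ctrl.set_joints(angles): joint-space move.
- grip(opening, f_grip=None): finger opening in m; f_grip is the grip in N (None keeps the last); returns when the fingers have stopped.
- ctrl.hold(seconds).
- ik(position, orientation): joint angles nearest the present ones, or None.
- monitor.get_obs(): the state.
- eyes.capture(name): name is "scene" or "top" or "wrist"; returns a dict with "frame" (400x640x3 uint8, blue, green, red), "z_map" (400x640 float32, m along the optical axis (not along the pixel's ray), 0 where there is no reading), "fx", "fy", "cx", "cy" (pixels), "view" (4x4, takes a point from world to camera coordinates). Camera axes: x right, y up, looking along -z (the intrinsics and any distortion apply to the point x, -y, -z); pixel columns grow to the right and rows downward; lengths in m; the calibration is good to about 2 mm. A picture is of the moment at which its call begins.
A pose or a line that the arm cannot do raises ctrl.PlanningError and nothing moves.
- order.job_done(): hands the job in, once; it reports no verdict.
Trained networks look in the newest picture that a camera, given by its name, has taken for a name from the list of things; names that differ only in an ending like _2 or _b are one class to them, and where a whole thing is asked for, a point or a joint stands for the part that bears it (a point fixed in the world has none). Each returns a list of dicts, best first, with "p" (0 to 1); they miss things now and then, are a little off and sometimes report something else, mostly with a low value. They report only what shows in the picture. A call takes as long as a camera call. They do not tell look-alikes from the thing itself.
- eyes.masks_of(query, camera): "region" (400x640 bool, what is visible of it) and "box" ([left, top, width, height] in pixels, round what is visible of it).
The state is a dict: "time": time; "joint_pos": joint angles; "qd": joint speeds; "joint_efforts": joint torques, N m; "tool_pos": TCP position; "ee_rot": TCP orientation; "contact_force": force on the tool from outside, world axes, zero at the start; "torque": the same for the moment, N m; "width": finger opening in m.
Only numpy, scipy, OpenCV 4.12 (cv2) and the standard library are available. Lean on these libraries where they do the work, as an engineer would, in place of code of your own. Each camera call takes 0.05 s, during which the arm holds its last target.

## Working session

There is one attempt and no reset: what is moved stays moved. The work goes in short steps, each a Python script; the robot and the scene stay as the last script left them, time stands still between calls to the robot, and variables do not carry over. Pictures are saved under pics/ and viewed, and the job is handed in when it is done.

```bash
ls; mkdir -p pics
cat > h.py <<'E'
import numpy as np, cv2
from rig import ctrl, grip, ik, monitor, eyes, order
def pts(c):
    z=c["z_map"]; v,u=np.mgrid[0:400,0:640]
    X=(u-c["cx"])/c["fx"]*z; Y=(v-c["cy"])/c["fy"]*z
    P=np.stack([X,-Y,-z,np.ones_like(z)],-1)
    return (P@np.linalg.inv(np.array(c["view"])).T)[...,:3]
E
python3 - <<'E'
from h import *
o=monitor.get_obs(); print(o)
for n in("scene","top"):
    c=eyes.capture(n); cv2.imwrite(f"pics/{n}0.png",c["frame"]); P=pts(c)
    print(n,{k:c[k] for k in c if k not in("frame","z_map")})
    for q in("collar_mid","holder"):
        for m in eyes.masks_of(q,n)[:4]:
            r=m["region"]&(c["z_map"]>0); p=P[r]
            print(q,round(m["p"],2),m["box"],np.median(p,0).round(4),p.min(0).round(3),p.max(0).round(3),c["frame"][r].mean(0).round())
E
```

```text
pics
{'time': 0.0, 'joint_pos': array([ 1.11891737e+00,  2.21226044e-01,  1.52764025e+00,  4.49132859e-05,
        1.39469952e+00, -1.26102214e-01]), 'qd': array([-0.00113644, -0.00142776,  0.00181773,  0.00052668,  0.00140174,
       -0.00039158]), 'joint_efforts': array([ 8.73234967e-05, -4.94611466e+01, -3.87373745e+01,  6.97910786e-02,
        5.73499978e-02, -1.68345709e-04]), 'tool_pos': array([0.19972112, 0.59151922, 0.20092193]), 'ee_rot': array([ 8.12419529e-01,  5.83072496e-01, -8.78025943e-04,  4.50440291e-04]), 'contact_force': array([-0.02358389, -0.28052224,  0.33833161]), 'torque': array([ 0.01088641,  0.01738524, -0.0248012 ]), 'width': 0.08681592801211349}
scene {'fx': 384.7199448393152, 'fy': 384.7199448393152, 'cx': 319.91581300142707, 'cy': 206.95370926157628, 'view': array([[ 0.88221841, -0.47082939, -0.00321819, -0.52370857],
       [ 0.3039695 ,  0.56431764,  0.76755986, -0.22651805],
       [-0.35957366, -0.67813367,  0.64096919, -0.7306447 ],
       [ 0.        ,  0.        ,  0.        ,  1.        ]])}
collar_mid 0.97 [322.5, 306.9, 27.4, 38.9] [ 0.4755 -0.
[... 780 characters left out ...]
0.        ,  0.        ,  0.        ,  1.        ]])}
collar_mid 0.93 [330.0, 218.3, 23.0, 22.6] [ 0.4913 -0.0756  0.0428] [ 0.465 -0.103  0.013] [ 0.519 -0.049  0.05 ] [152. 103.  83.]
collar_mid 0.81 [367.5, 210.7, 25.9, 27.0] [ 0.5047 -0.1714  0.0428] [ 0.481 -0.207 -0.004] [ 0.535 -0.145  0.049] [159. 151. 147.]
collar_mid 0.65 [411.8, 224.3, 23.2, 20.9] [ 0.4804 -0.2733  0.043 ] [ 0.453 -0.312 -0.003] [ 0.508 -0.249  0.051] [145.  98.  77.]
collar_mid 0.56 [403.8, 182.4, 24.2, 24.9] [ 0.5801 -0.2544  0.0427] [ 0.555 -0.285 -0.002] [ 0.609 -0.23   0.049] [143.  95.  75.]
holder 0.83 [254.2, 220.5, 44.4, 40.7] [0.4634 0.0889 0.0114] [0.414 0.039 0.003] [0.523 0.148 0.058] [184. 176. 174.]
```

Run:
```python
from h import *
c=cv2.imread("pics/top0.png"); s=cv2.imread("pics/scene0.png")
cv2.imwrite("pics/top0c.png",cv2.resize(c[140:290,220:450],None,fx=3.4,fy=3.4,interpolation=2))
```

```text
(no output)
```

View pics/scene0.png

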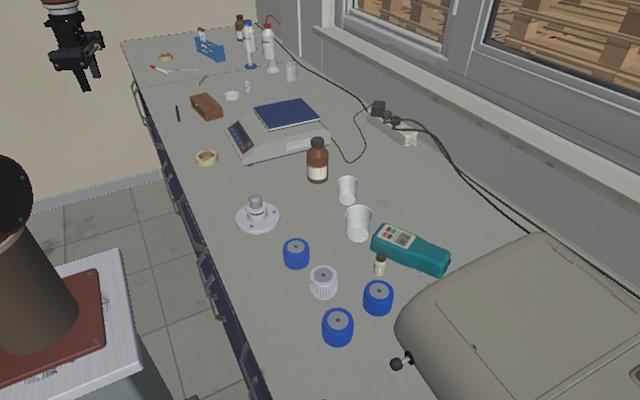

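View pics/top0c.png

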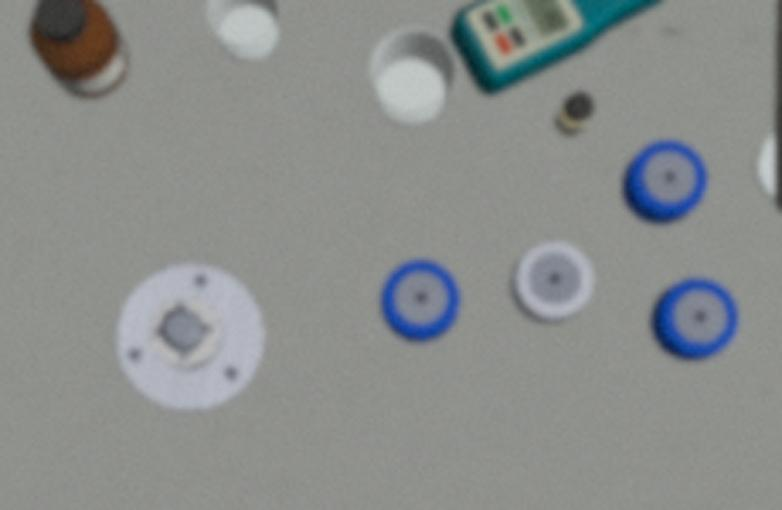

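The grey-white collar, at full-image pixel (382,223), is the real one. The three blue ones are look-alikes. The holder is at (276,238), with its pins faintly visible. Next I'll take wrist views above the holder and then the collar.

```bash
cat >> h.py <<'E'
from scipy.spatial.transform import Rotation as R
def down(yaw): # tool z down, jaw x axis at yaw
    return (R.from_euler('z',yaw)*R.from_euler('x',np.pi)).as_quat()
E
python3 - <<'E'
from h import *
for p in((.507,-.175,.06),(.465,.09,.1)):
  for yd in range(-180,180,30):
    q=ik(p,down(np.radians(yd))); print(p,yd,None if q is None else np.round(q,2))
ctrl.reach([.465,.09,.25],down(0))
c=eyes.capture("wrist"); cv2.imwrite("pics/w1.png",c["frame"]); np.savez("w1.npz",**c)
P=pts(c)
for m in eyes.masks_of("holder","wrist")[:2]:
    p=P[m["region"]&(c["z_map"]>0)]; print(m["p"],m["box"],p.min(0),p.max(0))
print(monitor.get_obs()["time"],c["view"])
E
```

```text
(0.507, -0.175, 0.06) -180 [-0.48  0.16  1.88  0.    1.1   2.66]
(0.507, -0.175, 0.06) -150 [-0.48  0.16  1.88  0.    1.1   2.14]
(0.507, -0.175, 0.06) -120 [-0.48  0.16  1.88 -0.    1.1   1.61]
(0.507, -0.175, 0.06) -90 [-0.48  0.16  1.88 -0.    1.1   1.09]
(0.507, -0.175, 0.06) -60 [-0.48  0.16  1.88 -0.    1.1   0.57]
(0.507, -0.175, 0.06) -30 [-0.48  0.16  1.88 -0.    1.1   0.04]
(0.507, -0.175, 0.06) 0 [-0.48  0.16  1.88 -0.    1.1  -0.48]
(0.507, -0.175, 0.06) 30 [-0.48  0.16  1.88 -0.    1.1  -1.  ]
(0.507, -0.175, 0.06) 60 [-0.48  0.16  1.88 -0.    1.1  -1.53]
(0.507, -0.175, 0.06) 90 [-0.48  0.16  1.88  0.    1.1  -2.05]
(0.507, -0.175, 0.06) 120 [-0.48  0.16  1.88  0.    1.1  -2.57]
(0.507, -0.175, 0.06) 150 None
(0.465, 0.09, 0.1) -180 None
(0.465, 0.09, 0.1) -150 [ 0.02 -0.04  2.01  0.    1.18  2.64]
(0.465, 0.09, 0.1) -120 [ 0.02 -0.04  2.01  0.    1.18  2.12]
(0.465, 0.09, 0.1) -90 [ 0.02 -0.04  2.01 -0.    1.18  1.6 ]
(0.465, 0.09, 0.1) -60 [ 0.02 -0.04  2.01 -0.    1.18  1.07]
(0.465, 0.09, 0.1) -30 [ 0.02 -0.04  2.01 -0.    1.18  0.55]
(0.465, 0.09, 0.1) 0 [ 0.02 -0.04  2.01 -0.    1.18  0.02]
(0.465, 0.09, 0.1) 30 [ 0.02 -0.04  2.01 -0.    1.18 -0.5 ]
(0.465, 0.09, 0.1) 60 [ 0.02 -0.04  2.01 -0.    1.18 -1.02]
(0.465, 0.09, 0.1) 90 [ 0.02 -0.04  2.01 -0.    1.18 -1.55]
(0.465, 0.09, 0.1) 120 [ 0.02 -0.04  2.01  0.    1.18 -2.07]
(0.465, 0.09, 0.1) 150 [ 0.02 -0.04  2.01  0.    1.18 -2.59]
0.82 [275.6, 124.0, 83.2, 80.4] [ 0.41235924  0.04131914 -0.00047753] [0.52254486 0.14888473 0.06954581]
2.45 [[ 9.99999111e-01  1.08630388e-03 -7.73020962e-04 -4.63855685e-01]
 [-1.24447940e-03  9.68550639e-01 -2.48813404e-01 -4.51864827e-02]
 [ 4.78422979e-04  2.48814145e-01  9.68551130e-01 -4.58851274e-01]
 [ 0.00000000e+00  0.00000000e+00  0.00000000e+00  1.00000000e+00]]
```

View pics/w1.png

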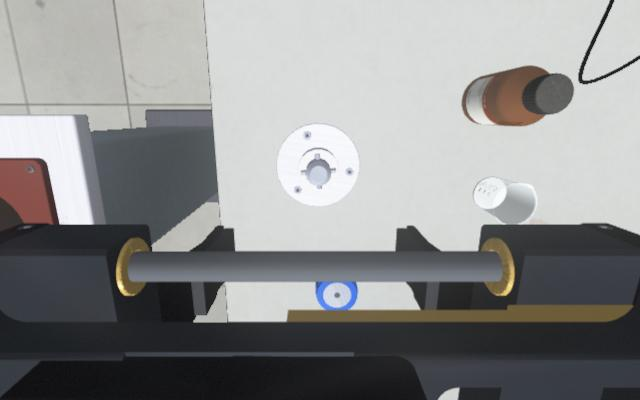

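Run:
```python
from h import *
c=dict(np.load("w1.npz")); P=pts(c); f=c["frame"]
cv2.imwrite("pics/w1c.png",cv2.resize(f[110:220,260:380],None,fx=5,fy=5,interpolation=2))
def fitfrom(mask,z):
    cs,_=cv2.findContours(mask.astype(np.uint8),0,1); k=max(cs,key=cv2.contourArea)
    h=cv2.convexHull(k); e=cv2.fitEllipse(h if len(h)>5 else k); (u,v)=e[0]
    # intersect pixel ray with plane z
    M=np.linalg.inv(c["view"]); d=M[:3,:3]@np.array([(u-c["cx"])/c["fx"],-(v-c["cy"])/c["fy"],-1]); o=M[:3,3]
    s=(z-o[2])/d[2]; return e,(o+s*d), 
Z=P[...,2]; roi=np.zeros(Z.shape,bool); roi[110:215,265:370]=1
print(fitfrom(roi&(Z>.006)&(c["z_map"]>0),.012))
print(fitfrom(roi&(Z>.064),.073), (roi&(Z>.064)).sum())
p=P[roi&(Z>.068)]; print(p.mean(0),p.min(0),p.max(0),len(p))
print(np.median(Z[100:120,240:400]))
print(np.median(P[roi&(Z>.006)&(Z<.018)],0), c['fx'])
```

```text
(((317.359375, 163.70005798339844), (82.3038330078125, 82.89291381835938), 81.1552505493164), array([0.46710008, 0.09676525, 0.012     ]))
(((317.8134460449219, 172.01194763183594), (25.419998168945312, 26.05923080444336), 23.84981346130371), array([0.46719565, 0.09625993, 0.073     ])) 556
[0.46690547 0.09993303 0.09755721] [0.45254285 0.08027884 0.06800608] [0.48119549 0.15843797 0.43281935] 532
0.000796493492002559
[0.46672327 0.10288549 0.01203725] 321.88879625015846
```

View pics/w1c.png

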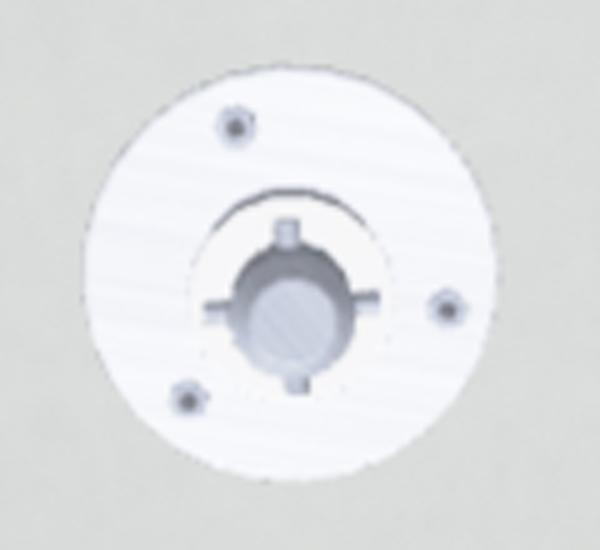

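The wrist view shows the holder foot centred at pixel (317,164) and the stem top at (318,172). Both give (0.467, 0.0965). The pins are turned about +4° from world x. I'll take the same view over the collar.

```bash
cat >> h.py <<'E'
def ray(c,u,v,z):
    M=np.linalg.inv(c["view"]); d=M[:3,:3]@np.array([(u-c["cx"])/c["fx"],-(v-c["cy"])/c["fy"],-1]); o=M[:3,3]
    return o+(z-o[2])/d[2]*d
E
python3 - <<'E'
from h import *
ctrl.reach([.507,-.182,.25],down(0))
c=eyes.capture("wrist"); np.savez("w2.npz",**c); P=pts(c); Z=P[...,2]; f=c["frame"].copy()
for m in eyes.masks_of("collar_mid","wrist")[:5]:
    b=m["box"]; r=m["region"]; print(round(m["p"],2),b,c["frame"][r].mean(0).round())
    k=r&(Z>.036)&(Z<.06)
    if k.sum()<50: continue
    cs,_=cv2.findContours(k.astype(np.uint8),0,1); e=cv2.fitEllipse(cv2.convexHull(max(cs,key=cv2.contourArea)))
    print(e, ray(c,*e[0],.044), np.median(P[k],0)); cv2.ellipse(f,e,(0,0,255),1)
cv2.imwrite("pics/w2.png",f); print(monitor.get_obs()["tool_pos"],monitor.get_obs()["time"])
E
```

```text
0.92 [296.1, 138.3, 42.1, 50.1] [228. 218. 214.]
((316.39825439453125, 164.6019287109375), (45.56367492675781, 45.8001708984375), 52.313175201416016) [ 0.50786923 -0.17114413  0.044     ] [ 0.50741982 -0.1713954   0.0442344 ]
0.86 [273.4, 216.6, 46.3, 38.5] [194. 138. 117.]
((295.81207275390625, 242.5751495361328), (39.49888610839844, 43.18705368041992), 90.21381378173828) [ 0.48142303 -0.2725526   0.044     ] [ 0.4817391  -0.26721219  0.0441727 ]
0.83 [277.5, 59.6, 48.6, 47.6] [224. 163. 140.]
((303.84466552734375, 81.42157745361328), (48.504180908203125, 51.90489959716797), 172.77413940429688) [ 0.49338082 -0.07569378  0.044     ] [ 0.49344965 -0.07535699  0.04437893]
0.65 [346.1, 199.8, 50.5, 52.8] [199. 140. 118.]
((374.4119567871094, 229.86056518554688), (42.01256561279297, 44.089290618896484), 77.50150299072266) [ 0.58223326 -0.25506142  0.044     ] [ 0.5823323  -0.25494176  0.04412601]
[ 0.50727562 -0.18046369  0.25011882] 3.6167
```

View pics/w2.png

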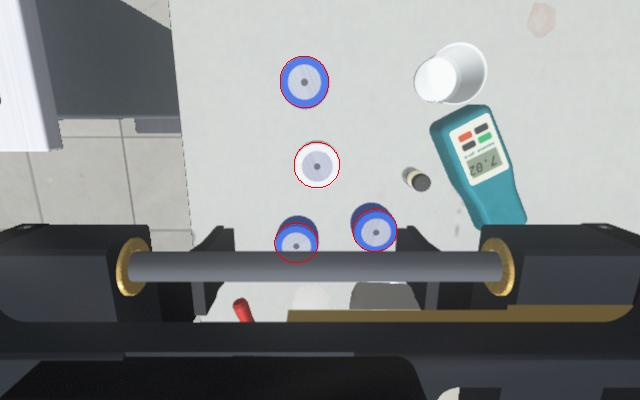

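The white collar is at pixel (316,165), which gives (0.508, -0.171). The outline fits well, so I'll grasp it.

Run:
```python
from h import *
def s(t):
    o=monitor.get_obs(); print(t,o["time"],o["tool_pos"].round(4),o["contact_force"].round(2),o["torque"].round(2),round(o["width"],4))
ctrl.reach([.508,-.171,.10],down(0)); s("above")
ctrl.movel([.508,-.171,.006],vel=.1); s("down")
grip(.03,35); s("grip")
ctrl.movel([.508,-.171,.13],vel=.12); ctrl.hold(.2); s("lift")
c=eyes.capture("wrist"); np.savez("w3.npz",**c); cv2.imwrite("pics/w3.png",c["frame"])
c=eyes.capture("scene"); cv2.imwrite("pics/s3.png",cv2.resize(c["frame"][150:400,150:500],None,fx=2,fy=2))
```

```text
above 4.2667 [ 0.509  -0.1708  0.1013] [-0.15 -0.28  0.51] [-0.05 -0.   -0.03] 0.0871
down 5.3583 [ 0.5087 -0.1714  0.0068] [-0.11  0.23  0.04] [-0.09  0.02 -0.03] 0.0872
grip 6.0083 [ 0.5082 -0.171   0.0062] [-0.8  -0.26  1.2 ] [-0.04  0.02  0.02] 0.0553
lift 7.3917 [ 0.5075 -0.1708  0.1292] [-0.59 -0.43 -2.08] [-0.13  0.05  0.01] 0.055
```

View pics/s3.png

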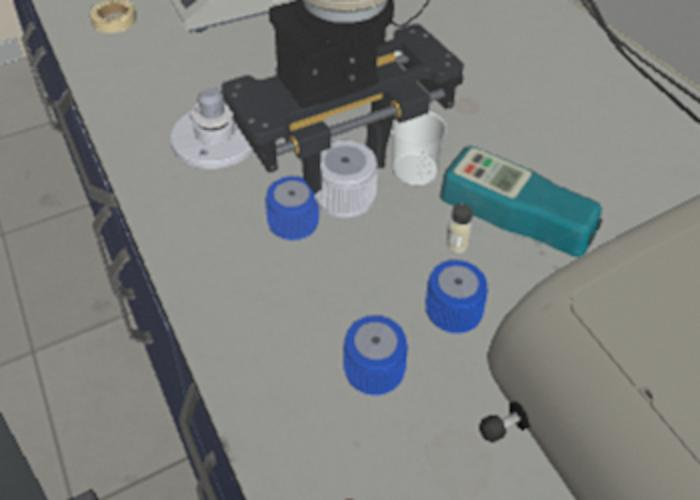

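View pics/w3.png

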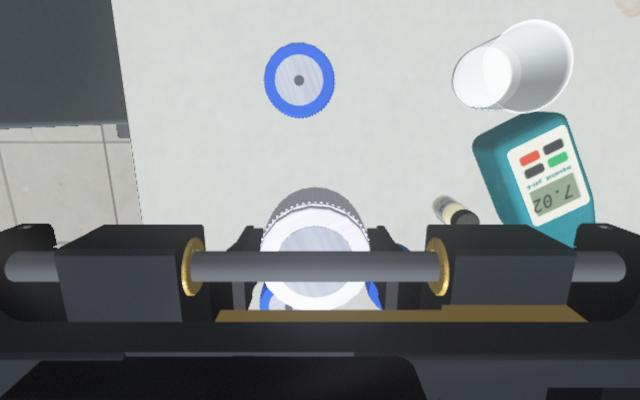

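The collar is held upright and level, and the bystanders are untouched. Rim height is the TCP minus 6.5 mm. Next I'll go over the stem and lower it while watching the forces.

```bash
cat >> h.py <<'E'
def s(t=""):
    o=monitor.get_obs(); print(t,round(o["time"],2),o["tool_pos"].round(4),o["contact_force"].round(2),o["torque"].round(2),round(o["width"],4),flush=True); return o
E
python3 - <<'E'
from h import *
y=np.radians(-42)
ctrl.reach([.467,.0965,.13],down(y)); ctrl.hold(.3); b=s("above"); b=b["contact_force"]
x=np.array([.467,.0965])
for z in (.083,.080,.077,.074,.071,.068,.066,.0655,.065,.0645,.064,.0635,.063):
    ctrl.movel([*x,z],vel=.05 if z<.083 else .12); ctrl.hold(.1); o=s(z); d=o["contact_force"]-b
    if d[2]>6 or np.linalg.norm(d[:2])>8: print("contact",d); break
E
```

```text
above 8.93 [0.4672 0.0959 0.1299] [-0.27 -0.65 -1.75] [-0.07  0.12 -0.04] 0.0551
0.083 9.57 [0.4679 0.0965 0.084 ] [-0.39  0.14 -0.5 ] [-0.07  0.06  0.03] 0.0554
0.08 9.93 [0.4672 0.0965 0.0802] [ 0.06 -0.66 -1.82] [-0.1   0.12  0.04] 0.055
0.077 10.28 [0.4669 0.0965 0.0769] [ 0.28 -0.43 -0.69] [-0.12  0.12  0.01] 0.0552
0.074 10.62 [0.4672 0.0964 0.0741] [ 0.41 -0.32 -0.61] [-0.2  -0.09  0.06] 0.0552
0.071 10.97 [0.4679 0.0962 0.0711] [ 5.41 -2.88 -3.02] [-0.52 -0.93  0.03] 0.055
0.068 11.32 [0.468  0.0961 0.0681] [ 4.84 -3.26 -2.13] [-0.69 -0.96 -0.  ] 0.0555
0.066 11.68 [0.468  0.0961 0.0662] [ 5.85 -3.46 -1.7 ] [-0.76 -0.98  0.03] 0.055
0.0655 12.03 [0.4681 0.0961 0.0659] [ 4.   -3.98  0.94] [-0.74 -0.91  0.03] 0.0554
0.065 12.38 [0.4681 0.0961 0.0655] [ 4.05 -2.51  0.42] [-0.72 -0.84 -0.01] 0.0557
0.0645 12.72 [0.4681 0.0961 0.065 ] [ 5.3  -3.4   1.33] [-0.76 -0.87  0.02] 0.0556
0.064 13.07 [0.4681 0.0961 0.0645] [ 5.7  -2.96 -0.21] [-0.72 -0.86 -0.04] 0.0553
0.0635 13.43 [0.4682 0.0962 0.0641] [ 4.76 -2.91  1.83] [-0.77 -0.84  0.03] 0.0554
0.063 13.78 [0.4682 0.0963 0.0638] [ 4.55 -3.01  4.67] [-0.78 -0.74 -0.  ] 0.0556
contact [ 4.82020719 -2.3521745   6.42117458]
```

The collar is on the stem, with the pins felt at TCP z of about 0.064 and a soft side load. I'll recentre and then start the turning search under a light press.

Run:
```python
from h import *
x=np.array([.4685,.0957]); z=.0630; b=np.array([-.1,-.4,-1.2])
ctrl.movel([*x,z],vel=.02); s("recentre")
best=None
for yd in range(-42,57,6):
    ctrl.reach([*x,z],down(np.radians(yd))); ctrl.hold(.1)
    o=s(yd); d=o["contact_force"]-b
    x=x+np.clip(d[:2]*1e-4,-4e-4,4e-4)   # ease side load
    if o["tool_pos"][2]<.0633 and d[2]<3.5 :
        ctrl.movel([*x,.0615],vel=.03); ctrl.hold(.1); o=s("probe"); d=o["contact_force"]-b
        if o["tool_pos"][2]<.0624: print("DROP",yd,x); break
        ctrl.movel([*x,z],vel=.03)
```

```text
recentre 14.03 [0.4684 0.0963 0.0637] [-0.04  0.41  9.22] [-0.17  0.11  0.01] 0.0555
-42 14.38 [0.4684 0.0963 0.0637] [0.12 0.6  9.09] [-0.19  0.11 -0.05] 0.0553
-36 14.72 [0.4689 0.0961 0.0633] [2.65 0.24 5.18] [-0.27 -0.4   0.11] 0.0554
-30 15.07 [0.4682 0.096  0.0624] [ 1.53 -0.9  -0.28] [-0.07 -0.37  0.01] 0.0553
probe 15.43 [0.4689 0.0957 0.0612] [ 3.41  0.16 -2.58] [-0.26 -0.6   0.11] 0.0553
DROP -30 [0.46896049 0.09581454]
```

It dropped at yaw -30°. I'll turn another 4° to centre the keyways and push down in steps.

Run:
```python
from h import *
x=np.array([.4690,.0957]); q=down(np.radians(-26)); b=np.array([-.1,-.4,-1.2])
ctrl.reach([*x,.0612],q); s("yaw-26")
for z in (.059,.056,.054,.052,.050,.048,.0465,.0455,.045,.0445,.044,.0435,.043,.0425,.042):
    ctrl.movel([*x,z],vel=.03); ctrl.hold(.1); o=s(z); d=o["contact_force"]-b
    x=x+np.clip(d[:2]*1e-4,-4e-4,4e-4)
    if d[2]>18 or np.hypot(*d[:2])>12: print("stop",d,x); break
```

```text
yaw-26 15.68 [0.4682 0.0958 0.0608] [ 0.04  0.26 -1.72] [-0.09 -0.11  0.07] 0.0555
0.059 16.02 [0.4686 0.0957 0.0588] [ 1.19  0.85 -1.63] [-0.05  0.07  0.  ] 0.0555
0.056 16.38 [0.469  0.0958 0.0559] [-0.49 -0.08 -0.79] [-0.07  0.04 -0.06] 0.0555
0.054 16.73 [0.4691 0.0959 0.054 ] [-0.16 -0.59 -0.59] [-0.09  0.13 -0.03] 0.0552
0.052 17.07 [0.4691 0.0958 0.052 ] [-0.6  -0.33 -2.39] [-0.12  0.09 -0.03] 0.0553
0.05 17.43 [0.4695 0.0959 0.0504] [-0.61  0.14  2.56] [-0.06  0.18 -0.01] 0.0552
0.048 17.77 [0.4695 0.0959 0.0483] [-0.79 -0.28  4.47] [-0.17  0.03  0.03] 0.0554
0.0465 18.12 [0.4695 0.0959 0.0469] [ 0.87 -0.4   5.68] [-0.1   0.07 -0.03] 0.0551
0.0455 18.48 [0.4695 0.0959 0.046 ] [ 0.31 -0.12  6.65] [-0.14  0.11  0.01] 0.0554
0.045 18.82 [0.4695 0.0959 0.0455] [-0.49 -0.67  7.12] [-0.18  0.21 -0.04] 0.0553
0.0445 19.18 [0.4695 0.0959 0.0451] [-1.1   0.33  6.96] [-0.15  0.23  0.02] 0.0552
0.044 19.52 [0.4695 0.0959 0.0447] [-0.34  0.15  8.16] [-0.18  0.27 -0.02] 0.0552
0.0435 19.88 [0.4695 0.0959 0.0442] [ 0.45 -0.77  7.87] [-0.17  0.23 -0.01] 0.0554
0.043 20.23 [0.4696 0.0959 0.044 ] [-2.01 -0.14 10.81] [-0.17  0.56 -0.03] 0.0553
0.0425 20.57 [0.4696 0.096  0.044 ] [-3.57 -1.53 12.47] [-0.22  0.81 -0.01] 0.0557
0.042 20.93 [0.4696 0.096  0.044 ] [-5.21  0.19 17.25] [-0.11  0.92 -0.01] 0.0553
stop [-5.1095392   0.58637411 18.45461016] [0.46800849 0.09597529]
```

A hard stop was felt at TCP z = 0.044, with the spring's force and then a stiff rise to about 18 N. That matches the home height. I'll check it visually before handing in.

Run:
```python
from h import *
ctrl.hold(.7); s("hold")
c=eyes.capture("scene"); P=pts(c); cv2.imwrite("pics/s5.png",cv2.resize(c["frame"][140:340,180:460],None,fx=2.8,fy=2.8,interpolation=2))
for m in eyes.masks_of("collar_mid","scene"):
    p=P[m["region"]&(c["z_map"]>0)]; print(round(m["p"],2),m["box"],np.median(p,0).round(3),np.percentile(p[:,2],95).round(4))
```

```text
hold 21.62 [0.4696 0.096  0.044 ] [-3.48 -0.97 17.21] [-0.07  0.92 -0.01] 0.0555
0.84 [360.9, 279.1, 34.0, 38.7] [ 0.575 -0.266  0.044] 0.047
0.78 [320.1, 307.2, 30.7, 36.7] [ 0.475 -0.286  0.045] 0.0473
0.67 [280.8, 240.5, 25.3, 28.7] [ 0.488 -0.089  0.044] 0.0475
0.6 [244.9, 185.2, 22.2, 28.9] [0.463 0.079 0.078] 0.0852
```

View pics/s5.png

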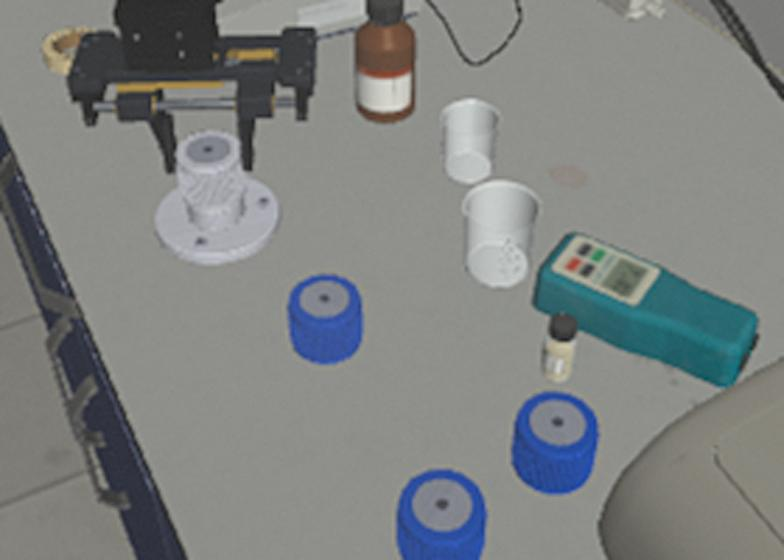

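The picture shows the collar on the pedestal in the gripper, at crop pixel (209,170). Its top is at about 0.082 m after correcting for the bias seen on the blue caps, and the home height is also 0.082. The bystanders haven't moved, so I'm handing in.

Run:
```python
from h import *
s(); order.job_done(); s("done")
```

```text
21.73 [0.4696 0.0959 0.044 ] [-4.09 -0.23 17.78] [-0.17  0.94 -0.02] 0.0551
the job is handed in; nothing more can be done
the job is handed in; nothing more can be done
```

The white collar is on the stem, keyed over the pins and pushed fully home. I handed the job in at about 21.7 s with the gripper still holding it down.

- **Keying:** I lowered it onto the pins with about 6–10 N and turned it until it dropped at yaw −30°. I then turned it 4° more to centre the keyways.
- **Fully home:** A hard stop came at TCP z 44.0 mm, which puts collar_mid at about 60 mm. In the camera image the collar's top is at about 82 mm, after allowing for a 3 mm high reading seen on the blue caps. Both match the home height.
- **Force:** It is holding with about 18 N downward, spring included, well under the 40 N limit, and a steady side load of about 4 N. I read forces only between moves, and 18 N was the highest press I saw.
- **Bystanders:** The beaker, amber bottle, vial and blue look-alikes were where they started in the last picture.
- **Disagreement:** My first camera estimate of the stem position was about 2 mm off in x. I corrected it by feel from the side forces, and no check failed.

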